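Restock the thermometer-cover case and square up the tray

TASK

Press the thumb latch so that the covers case pops open, move every spare thermometer cover from the bamboo tray into the case, and snap the lid shut again so that it stays shut. Push the emptied tray into the corner stops until it sits flush against both bars, and leave the thermometer, the jar and the spoon where they are.

Things in the scene. Friction and masses are not known exactly. Their poses are not given: they have to be found in the camera images.
- cover0_center (a point): centre (half-way up) of a spare thermometer cover: a grey plastic cap, an upright cylinder 36 mm across and 26 mm high, 30 g, standing on the tray at the start. There are two to four; an absent one reads None.
- cover1_center (a point): centre (half-way up) of a spare thermometer cover: a grey plastic cap, an upright cylinder 36 mm across and 26 mm high, 30 g, standing on the tray at the start. There are two to four; an absent one reads None.
- cover2_center (a point): centre (half-way up) of a spare thermometer cover: a grey plastic cap, an upright cylinder 36 mm across and 26 mm high, 30 g, standing on the tray at the start. There are two to four; an absent one reads None.
- cover3_center (a point): centre (half-way up) of a spare thermometer cover: a grey plastic cap, an upright cylinder 36 mm across and 26 mm high, 30 g, standing on the tray at the start. There are two to four; an absent one reads None.
- case: fixed white plastic covers case, an open box 120 (x) by 190 (y) by 50 mm high with 5 mm walls and a 5 mm floor; inside 110 by 180 mm, 45 mm deep. Origin: centre of its underside, on the work surface; its -x side carries the thumb latch and roughly faces the robot, its +x side carries the lid hinge. It stands to the left or to the right, with some yaw.
- case_floor (a point): centre of the case's inner floor, 5 mm above the work surface, same axes as the case. One layer of covers (each 26 mm high) fits under the lid; two stacked do not. Four stand side by side in a row along the case's y, 43 mm apart.
- lid (a joint): angle of the case's flat grey lid: 0 shut, 1.75 fully open (leaning 10 degrees back beyond upright). A spring drives it open all the way (0.15 N m when shut, about 0.1 N m open; 1 to 2 N at the front edge), so it stays open by itself, and a half-shut lid flies open again. Shut, it is held by the latch hook; to snap it in, press the front part of its top down with about 6 to 15 N until it clicks under the hook; it then rests at 0.005.
- lid_hinge (a point): middle of the lid's hinge axis, which runs along the case's y: 60 mm behind the case's origin (+x) and 54 mm above the work surface. The lid is a plate 5 mm thick, 190 mm wide, reaching 122 mm from the hinge; its outer face lies 1 mm outside the hinge axis.
- lid_edge (a point): middle of the lid's free front edge, on its outer (upper) face; 122 mm from the hinge. Near it the latch hook, 24 mm wide, stands beyond the edge and up to 16 mm above the shut lid.
- latch (a joint): angle of the black rocker thumb latch in the middle of the case's front: 0 at rest, 0.25 fully pressed. Pressing the pad down tips its hook away from the lid and frees it at about 0.15 (about 3 N on the pad); fully pressed it takes about 4.5 N. It springs back by itself.
- latch_pad (a point): press point on top of the ribbed thumb pad, 36 mm above the work surface, 98 mm in front (-x) of the case's origin. The pad is 38 mm wide (y) and reaches about 16 mm either side of this point along x; it goes down about 8 mm. The hook's upright stands 26 mm from it towards the lid.
- stops: fixed corner stops: two steel bars 10 mm thick and 14 mm high at a right angle, one 190 mm long beyond the tray's place (+x, its inner face at x = 110 mm from this origin), one 120 mm long on its -y side (inner face at y = -95 mm). Origin on the work surface, 50 mm in front of the middle of the tray's place.
- tray_home (a point): where the tray's point tray_center lies, with the same axes, when the tray sits flush against both stop bars; 5 mm above the work surface.
- tray_center (a point): centre of the loose bamboo tray, half-way up: 120 (x) by 190 (y) by 10 mm high, rim 6 mm thick, floor 4 mm thick, 0.35 kg. It starts a few cm from both stop bars (towards -x and +y of them), slightly askew. It slides on the work surface; push its outer edges. Friction on it and on the bars is high (0.5 to 0.7): an askew tray turns square when its lagging end is pushed, not its middle.
- thermometer: purple forehead thermometer lying along its own y, 34 by 148 by 34 mm high, origin under its middle; leave alone.
- jar: small glass jar with a steel screw lid, 44 mm across, 65 mm high, origin at the middle of its underside; leave alone.
- spoon: stainless measuring spoon, 130 mm long along its own x, origin under its middle; leave alone.
- tray: the same tray; origin at the middle of its underside.
Not all that is in view belongs to the job. Of the things shaped like the tray, the wooden one is meant.

How it is judged:
By the outcome, as a careful person would: the job done as asked, in the order asked, and still so for the second after the job is handed in, with the robot touching nothing.
Of cover0, cover1, cover2, cover3 only 2 to 4 are there at a start; the rules pass over those that are not, and their reading is None.
At some moment in a run one of cover0, cover1, cover2, cover3, tray may be knocked a few centimetres aside while the robot is not near it.
Once in a run the grip may slacken for a moment while it holds something.
It also fails if it takes over 210 s, if anything falls off the work surface, if the arm or the gripper's body presses on something with over 40 N, if the wrist force passes 120 N, or if a joint passes its speed limit or range.

ROBOT

A 7-joint arm with a two-finger parallel gripper is mounted at the origin on the work surface. World frame = base frame: x ahead of the robot, y to its left, z up, the work surface at z = 0. Lengths are in m, angles in degrees, forces in N, time in s.
With the tool pointing down it reaches from about 0.425 to 0.875 m from the base axis. Payload 4.7 kg.
Tool frame: the origin (TCP) lies between the finger pads; the fingertips stand 22 mm ahead of it and the grasp point (between the pads) lies 3 mm ahead of it (env.tip_reach is the distance from the TCP to the fingertips, in m); z points along the fingers, y is the line along which they close (so a half turn about z gives the same grasp; the last joint's range is limited). The gripper opens to 87 mm and grips with 3 to 60 N. Pads are 19 mm wide; open, the fingers measure 117 mm over their backs; the gripper's body (75 mm by 190 mm) begins 51 mm behind the grasp point.
Start: joints at [-72.703, 18.392, -4.016, 83.108, 1.295, 78.541, -3.26], TCP at [0.185, 0.623, 0.245] pointing down, gripper open.
Joint ranges: [-163.93, 163.93], [-17.29, 119.83], [-79.2, 71.16], [3.27, 140.29], [-89.18, 269.18], [5.43, 117.66], [-154.24, 154.24]. Speed limits (degrees/s): [147.25, 147.25, 180, 180, 180, 180, 180].

INTERFACE

Orientations are given as [roll, pitch, yaw] about the fixed x, y, z axes, in that order (R = Rz(yaw) Ry(pitch) Rx(roll)).
In Python, from cell import env gives the robot as it stands.
- The arm moves only by the shell command python3 -m creep 'ROWS' [FORCE]. ROWS is JSON, one flat list of numbers, 7 for each row, row after row: the finger opening in mm, from 0 to 87, then the shift along the tool's x, y, z in units of 30 mm (1.0 is 30 mm), then the turn, a rotation vector about the tool's x, y, z in units of 6 degrees (1.0 is 6 degrees). A call has 1 to 12 rows; each row is the pose to reach, as a shift and turn from the pose commanded when the call began, along the tool's axes at that moment; what a row does not reach only later rows make up. A row lasts 1/10 s, in which the tool goes at most 50 mm and 8.59 degrees, less where a joint would pass 70% of its speed; a pose out of reach is approached as far as the arm can. A call with a gripper value outside its range is refused whole. The fingers move at their own pace and stop on an object; FORCE is the grip in N (left out, the last holds). Time passes only in rows, so rows that repeat a pose let the fingers close. It gives the time, the measured TCP pose, the force, the opening and the grip force at its end, in the units of the state.
- env.get_obs(): the state, without advancing time (a new reading comes with each control period).
- env.read_camera(name): name is "scene" or "top" or "wrist"; returns a dict with "color" (384x512x3 uint8, red, green, blue), "depth" (384x512 float32, m along the optical axis (not along the pixel's ray), 0 where there is no reading), "fovy" (degrees; the focal length in pixels is half the picture's height over the tangent of half this angle, whatever the lens; pixels are square), "cx", "cy" (the principal point, pixels), "R" (3x3) and "t" (3): a world point X has camera coordinates R X + t. Camera axes: x right, y down, z forward; pixel columns grow to the right and rows downward; lengths in m; the calibration is good to about 2 mm. A picture is of the moment at which its call begins.
- env.sign_off(): hands the job in; it is judged then, once.
The state is a dict: "time_s": time; "qpos": joint angles; "joint_velocities": joint speeds; "effort": joint torques, N m; "tool_pos": TCP position; "tool_rot": TCP orientation; "force": force on the tool from outside, world axes, zero at the start; "wrist_torque": the same for the moment, N m; "grip_width": finger opening in m; "grasp_force": force on a finger pad.
Only numpy, scipy, OpenCV 4.12 (cv2) and the standard library are available. Lean on these libraries where they do the work, as an engineer would, in place of code of your own. Each camera call takes 0.05 s, during which the arm holds its last target. There are 200 camera calls.

## Working session

There is one attempt and no reset: what is moved stays moved. The work goes in short steps, Python scripts to look and compute and a shell command to move; the robot and the scene stay as the last step left them, time stands still between calls to the robot, and variables do not carry over. Pictures are saved under pics/ and viewed, at most 14 in all, crops included, and the job is handed in when it is done.

```bash
ls; mkdir -p pics
cat > h.py <<'E'
import numpy as np, cv2
from cell import env
from scipy.spatial.transform import Rotation as Ro
def K(c):
    f=c["color"].shape[0]/2/np.tan(np.radians(c["fovy"])/2); return f,c["cx"],c["cy"]
def ray(c,u,v,z):
    f,cx,cy=K(c); R=np.array(c["R"]); t=np.array(c["t"])
    d=R.T@np.array([(u-cx)/f,(v-cy)/f,1]); o=-R.T@t
    return o+d*(z-o[2])/d[2]
def cloud(c):
    f,cx,cy=K(c); R=np.array(c["R"]); t=np.array(c["t"]); d=c["depth"]
    v,u=np.mgrid[:d.shape[0],:d.shape[1]]
    P=np.stack([(u-cx)/f*d,(v-cy)/f*d,d],-1)
    return (P-t)@R
def pix(c,X):
    f,cx,cy=K(c); p=np.array(c["R"])@np.array(X)+np.array(c["t"]); return f*p[0]/p[2]+cx,f*p[1]/p[2]+cy
def save(c,n,crop=None,s=1.5):
    im=c["color"][...,::-1]
    if crop: im=im[crop[1]:crop[3],crop[0]:crop[2]]
    cv2.imwrite("pics/"+n,cv2.resize(im,None,fx=s,fy=s,interpolation=cv2.INTER_CUBIC))
def delta(target,rpy=None):
    o=env.get_obs(); p=np.array(o["tool_pos"]); R=Ro.from_euler('xyz',o["tool_rot"],degrees=True)
    s=R.inv().apply(np.array(target)-p)/0.03
    r=np.zeros(3)
    if rpy is not None: r=(R.inv()*Ro.from_euler('xyz',rpy,degrees=True)).as_rotvec(degrees=True)/6
    print("rows",np.round(s,2),np.round(r,2)); return s,r
E
python3 - <<'E'
from h import *
import pickle
o=env.get_obs(); print({k:np.round(v,3) for k,v in o.items()})
for n in("top","scene"):
    c=env.read_camera(n); pickle.dump(c,open(n+".pkl","wb")); save(c,n+"0.png"); print(n,c["fovy"],c["cx"],c["cy"],-np.array(c["R"]).T@c["t"])
E
```

```text
pics
{'time_s': np.float64(0.0), 'qpos': array([-72.701,  18.44 ,  -4.015,  83.175,   1.296,  78.542,  -3.261]), 'joint_velocities': array([ 0.035, -0.168,  0.011, -0.051, -0.038, -0.   , -0.087]), 'effort': array([ 0.0000e+00, -4.9129e+01, -4.0400e-01, -3.1254e+01, -6.4000e-02,
        4.3000e-02,  0.0000e+00]), 'tool_pos': array([0.184, 0.623, 0.243]), 'tool_rot': array([-1.79889e+02,  7.00000e-03,  1.63509e+02]), 'force': array([-0.384,  0.745,  0.23 ]), 'wrist_torque': array([ 0.002,  0.001, -0.03 ]), 'grasp_force': np.float64(0.0), 'grip_width': np.float64(0.087)}
top 57.147473656819926 257.96292398569335 193.00311321878365 [0.3271243  0.12561261 0.89345173]
scene 54.23019704113468 256.59595190565244 188.94897132294327 [1.02989361 0.07501412 0.91632512]
```

View pics/top0.png

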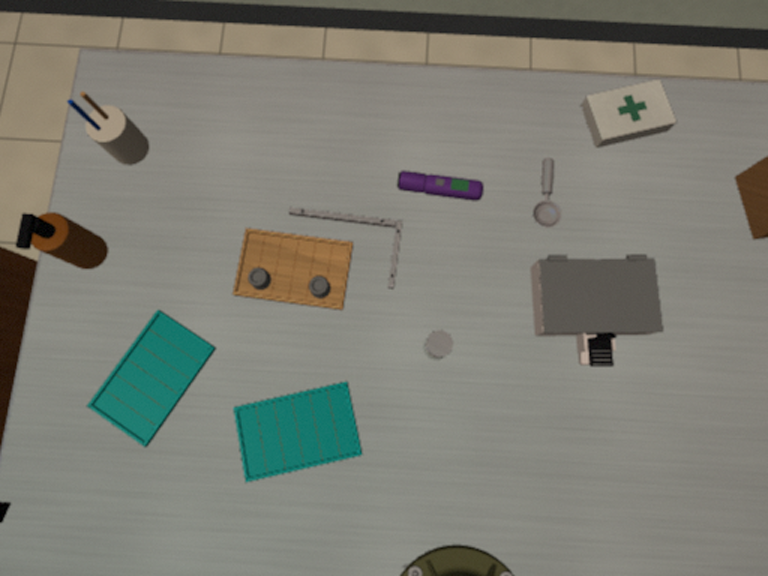

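View pics/scene0.png

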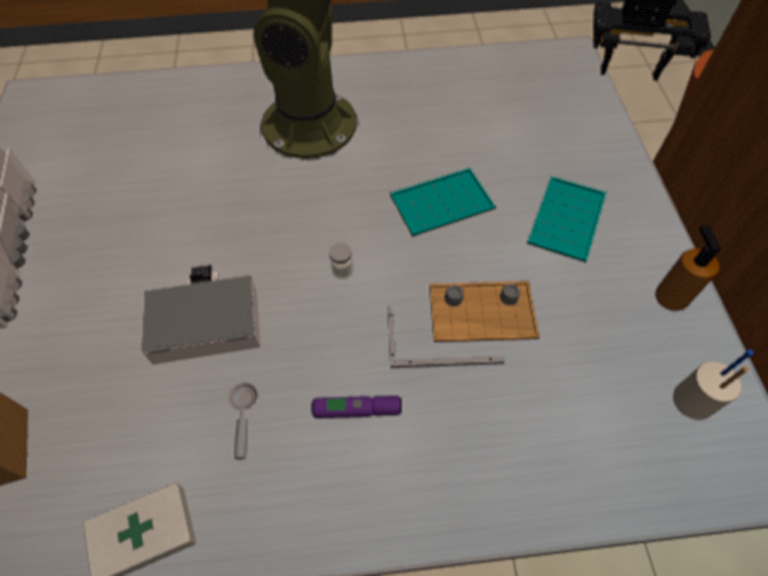

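The top view shows the grey case with its black latch at (600,350), the wooden tray at (294,268) with two covers at (260,278) and (319,286), and the stops' corner at (398,224). Things that could be mistaken for these are the teal trays at (150,378) and (298,430), the white first-aid box at (630,110), and the jar top at (438,344). The wooden tray and the two grey caps on it are the ones meant. Next I measure them and check the choice in one close crop.

```bash
cat > m.py <<'E'
from h import *
import pickle
c=pickle.load(open("top.pkl","rb")); P=cloud(c); im=c["color"]; hsv=cv2.cvtColor(im,cv2.COLOR_RGB2HSV)
X,Y,Z=P[...,0],P[...,1],P[...,2]
def rect(m,n):
    m=m.astype(np.uint8); k,l,s,ce=cv2.connectedComponentsWithStats(m); i=1+s[1:,4].argmax(); q=l==i
    r=cv2.minAreaRect(P[q][:,:2].astype(np.float32)*1000); print(n,s[i,4],'rect',np.round(r[0]),np.round(r[1]),round(r[2],1),'z',np.round(np.percentile(P[q][:,2],[5,50,95]),4)); return q
u0=np.arange(512)[None]*1.5+0*Z; v0=np.arange(384)[:,None]*1.5+0*Z
box=lambda a,b,d,e:(u0>a)&(u0<d)&(v0>b)&(v0<e)
rect(box(520,240,670,380)&(Z>.048),"lid")
rect(box(520,330,670,380)&(Z>.02)&(hsv[...,2]<70)&(Z<.048),"latch")
cv=box(230,225,360,312)&(Z>.02)
for b in((230,225,290,312),(290,225,360,312)): rect(box(*b)&(Z>.02),"cover")
wood=box(225,220,360,315)&(hsv[...,1]>90)
rect(wood,"tray wood"); rect(box(225,220,360,315)&(Z>.005)&(Z<.016),"tray z")
rect(box(285,200,405,292)&(Z>.008)&(X>0)&~wood,"stops")
s=box(285,200,405,292)&(Z>.007)&(~box(225,226,356,315)); 
L=s&box(285,200,385,230); r=P[L]; r=cv2.minAreaRect(r[:,:2].astype(np.float32)*1000);print("longbar",r)
L=s&box(385,232,405,292); r=P[L]; r=cv2.minAreaRect(r[:,:2].astype(np.float32)*1000);print("shortbar",r)
rect(box(395,165,490,205)&(Z>.01),"thermo"); rect(box(415,325,460,365)&(Z>.03),"jar"); rect(box(525,150,565,230)&(Z>.004),"spoon")
save(c,"crop1.png",(150,130,290,215),5)
save(c,"crop2.png",(345,160,450,255),5)
E
python3 m.py
```

```text
lid 4026 rect [473. -79.] [161. 476.] 16.8 z [0.0523 0.0548 0.0576]
latch 260 rect [ 421. -212.] [40. 43.] 86.9 z [0.0332 0.0354 0.0379]
cover 147 rect [423. 251.] [316.  32.] 48.9 z [0.0238 0.0281 0.0318]
cover 145 rect [506. 253.] [30. 32.] 47.1 z [0.0228 0.0281 0.0313]
tray wood 2985 rect [503. 236.] [370. 188.] 59.3 z [0.0015 0.0044 0.0108]
tray z 858 rect [540. 303.] [191. 121.] 85.3 z [0.0052 0.0086 0.012 ]
stops 482 rect [528. 154.] [372. 164.] 31.8 z [0.0102 0.0137 0.0164]
longbar ((522.6527099609375, 163.10304260253906), (371.79022216796875, 142.546875), 31.831254959106445)
shortbar ((469.81597900390625, 131.06353759765625), (14.920744895935059, 285.20147705078125), 89.19287872314453)
thermo 748 rect [520.  70.] [150. 393.] 85.5 z [0.0156 0.0287 0.0337]
jar 279 rect [387.  87.] [ 42. 135.] 40.0 z [0.0463 0.0642 0.0665]
spoon 384 rect [528. -38.] [ 83. 512.] 60.0 z [0.0048 0.0129 0.0202]
```

View pics/crop1.png

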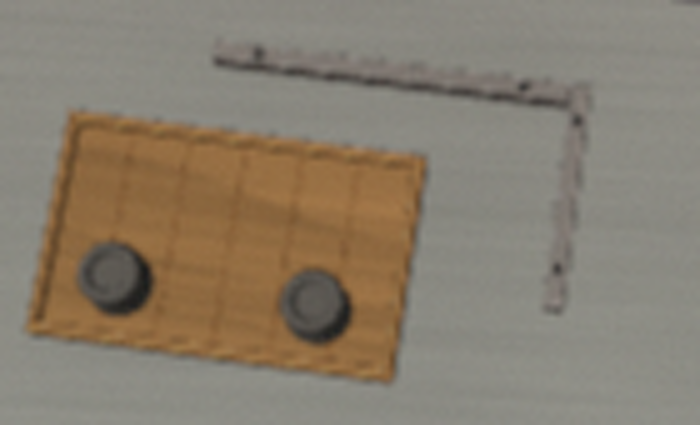

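View pics/crop2.png

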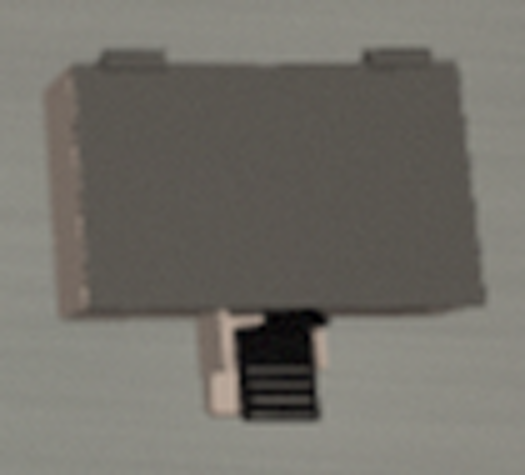

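The crops confirm the choice: two grey caps on the wooden tray, the two steel bars, and the case with its ribbed black latch pad. Missing depth readings corrupted some of the rectangles, so I'll redo those with valid depth only.

```bash
sed -i 's/r=P\[L\]/r=P[L\&(Z<.2)]/g; s/m=m.astype/m=(m\&(c["depth"]>0)\&(Z<.2)).astype/' m.py
cat >> m.py <<'E'
print("--- rays")
for b in((230,260,290,312),(290,260,360,312)):
    m=box(*b)&(Z>.022)&(Z<.2); v,u=np.nonzero(m); print("cover top ray",np.round(ray(c,u.mean(),v.mean(),.030),4),len(u))
def R2(m,z,n):
    v,u=np.nonzero(m); q=np.array([ray(c,a,b,z)[:2]*1000 for a,b in zip(u,v)],np.float32); print(n,cv2.minAreaRect(q),cv2.boxPoints(cv2.minAreaRect(q)).round().tolist())
R2(cv2.morphologyEx((wood).astype(np.uint8),cv2.MORPH_OPEN,np.ones((3,3)))>0,.008,"tray")
R2(box(540,256,665,336)&(Z>.049)&(Z<.2),.055,"lidray")
for b in((288,200,385,232),(384,232,405,292)):
    m=box(*b)&(Z>.009)&(Z<.2)&~wood; R2(m,.014,"bar"); v,u=np.nonzero(m)
    q=P[m][:,:2].astype(np.float32); print(cv2.fitLine(q,cv2.DIST_HUBER,0,.01,.01).ravel())
E
python3 m.py
```

```text
lid 4014 rect [ 509. -206.] [138. 192.] 3.7 z [0.0523 0.0548 0.0575]
latch 260 rect [ 421. -212.] [40. 43.] 86.9 z [0.0332 0.0354 0.0379]
cover 146 rect [516. 356.] [32. 31.] 0.6 z [0.0238 0.0281 0.0318]
cover 145 rect [506. 253.] [30. 32.] 47.1 z [0.0228 0.0281 0.0313]
tray wood 2972 rect [541. 302.] [189. 123.] 85.3 z [0.0014 0.0044 0.0107]
tray z 858 rect [540. 303.] [191. 121.] 85.3 z [0.0052 0.0086 0.012 ]
stops 478 rect [581. 223.] [199. 120.] 85.7 z [0.0102 0.0136 0.0163]
longbar ((636.2518920898438, 233.56878662109375), (170.43865966796875, 11.518128395080566), 85.79329681396484)
shortbar ((563.17138671875, 129.8053436279297), (9.884739875793457, 99.14706420898438), 85.81494903564453)
thermo 745 rect [700.  56.] [150.  32.] 84.8 z [0.0155 0.0287 0.0336]
jar 277 rect [416.  52.] [41. 39.] 3.0 z [0.0463 0.0642 0.0664]
spoon 382 rect [ 701. -137.] [ 48. 132.] 84.0 z [0.0048 0.0129 0.0201]
--- rays
cover top ray [0.5149 0.356  0.03  ] 142
cover top ray [0.5056 0.253  0.03  ] 141
tray ((540.5977783203125, 301.65618896484375), (189.45150756835938, 120.0369644165039), 85.37017822265625) [[473.0, 212.0], [593.0, 202.0], [608.0, 391.0], [488.0, 401.0]]
lidray ((510.9312438964844, -204.92092895507812), (128.35379028320312, 191.14352416992188), 3.1220009326934814) [[442.0, -113.0], [452.0, -304.0], [580.0, -297.0], [570.0, -106.0]]
bar ((635.3568115234375, 232.533447265625), (168.04408264160156, 11.910143852233887), 86.14649200439453) [[624.0, 149.0], [636.0, 148.0], [647.0, 316.0], [635.0, 317.0]]
[0.0730969  0.9973248  0.63482356 0.22475761]
bar ((562.5673217773438, 129.80892944335938), (9.85887336730957, 99.43146514892578), 85.84062957763672) [[513.0, 128.0], [612.0, 121.0], [613.0, 131.0], [513.0, 138.0]]
[ 0.9971552  -0.07537612  0.56279343  0.12977944]
```

Run:
```python
from h import *
delta([.5,.25,.2],[180,0,183])
delta([.405,-.2106,.09],[180,0,183.1])
```

```text
rows [-13.61  -8.93   1.47] [-0.02 -0.   -3.25]
rows [-14.93 -24.54   5.16] [-0.02 -0.   -3.26]
```

```bash
python3 -m creep '[0,-13.6,-8.9,1.5,0,0,-3.25, 0,-13.6,-8.9,1.5,0,0,-3.25, 0,-13.6,-8.9,1.5,0,0,-3.25, 0,-13.6,-8.9,1.5,0,0,-3.25, 0,-13.6,-8.9,1.5,0,0,-3.25, 0,-13.6,-8.9,1.5,0,0,-3.25, 0,-13.6,-8.9,1.5,0,0,-3.25, 0,-13.6,-8.9,1.5,0,0,-3.25, 0,-13.6,-8.9,1.5,0,0,-3.25, 0,-13.6,-8.9,1.5,0,0,-3.25, 0,-13.6,-8.9,1.5,0,0,-3.25, 0,-13.6,-8.9,1.5,0,0,-3.25]'; python3 -c "
from h import *
delta([.405,-.2106,.12],[180,0,183.1])"
```

```text
time_s: 1.3
tool_pos: [0.5001, 0.2505, 0.199]
tool_rot: [-180.0, -0.1, -177.1]
force: [0.4, 0.9, 0.4]
grip_width: 0.0027
grasp_force: 0.0
rows [  3.93 -15.19   2.64] [-0.   -0.01 -0.04]
```

```bash
python3 -m creep '[0,0,-7,1,0,0,0, 0,0,-7,1,0,0,0, 0,0,-7,1,0,0,0, 0,0,-7,1,0,0,0, 0,3.93,-15.2,2.64,0,0,0, 0,3.93,-15.2,2.64,0,0,0, 0,3.93,-15.2,2.64,0,0,0, 0,3.93,-15.2,2.64,0,0,0, 0,3.93,-15.2,2.64,0,0,0, 0,3.93,-15.2,2.64,0,0,0, 0,3.93,-15.2,2.64,0,0,0, 0,3.93,-15.2,2.64,0,0,0]'; python3 -c "
from h import *
delta([.405,-.2106,.065],[180,0,183.1]);delta([.405,-.2106,.048],[180,0,183.1])
c=env.read_camera('wrist');save(c,'w1.png',s=1);print(pix(c,[.411,-.2104,.036]))
for x,y in ((-114,0),(-98,0),(-82,0),(-72,0),(-62,-50),(-62,50)):
  a=np.radians(3.1);print(x,y,np.round(pix(c,[.509+(x*np.cos(a)-y*np.sin(a))/1e3,-.205+(x*np.sin(a)+y*np.cos(a))/1e3,.036])))
"
```

```text
time_s: 2.5
tool_pos: [0.4066, -0.2088, 0.1203]
tool_rot: [179.9, 0.0, -176.9]
force: [0.3, 0.5, -1.1]
grip_width: 0.0005
grasp_force: 0.0
rows [ 0.06 -0.06  1.84] [ 0.01  0.   -0.01]
rows [ 0.06 -0.06  2.41] [ 0.01  0.   -0.01]
(np.float64(253.37191618849087), np.float64(209.9619297211994))
-114 0 [253. 193.]
-98 0 [253. 210.]
-82 0 [254. 226.]
-72 0 [254. 236.]
-62 -50 [200. 246.]
-62 50 [307. 246.]
```

View pics/w1.png

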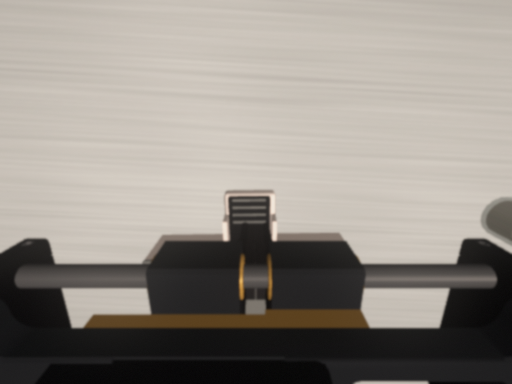

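The wrist view shows the ribbed pad at (250,210). It was predicted at (253,210), so I can press.

```bash
python3 -m creep '[0,0,-0.1,0.8,0,0,0, 0,0,-0.1,1.5,0,0,0, 0,0,-0.1,1.9,0,0,0, 0,0,-0.1,2.05,0,0,0, 0,0,-0.1,2.15,0,0,0, 0,0,-0.1,2.25,0,0,0, 0,0,-0.1,2.3,0,0,0, 0,0,-0.1,2.3,0,0,0]'; python3 -m creep '[0,0.1,0,-0.7,0,0,0, 0,0.2,0,-2,0,0,0, 0,0.2,2,-4,0,0,0, 0,0.2,4,-4,0,0,0, 0,0.2,5,-4,0,0,0, 0,0.2,5,-4,0,0,0, 0,0.2,5,-4,0,0,0, 0,0.2,5,-4,0,0,0]'
python3 - <<'E'
from h import *
c=env.read_camera("top"); save(c,"top1.png",(120,100,512,300),1.8)
c=env.read_camera("scene"); save(c,"sc1.png",(60,120,400,330),1.8)
E
```

```text
time_s: 3.35
tool_pos: [0.4068, -0.2126, 0.0518]
tool_rot: [180.0, 0.1, -177.0]
force: [-1.3, 3.0, 4.4]
grip_width: 0.0005
grasp_force: 1.9
time_s: 4.15
tool_pos: [0.3929, -0.0646, 0.1716]
tool_rot: [-180.0, 0.1, -177.0]
force: [0.2, 0.3, -0.7]
grip_width: 0.0004
grasp_force: 0.0
```

View pics/top1.png

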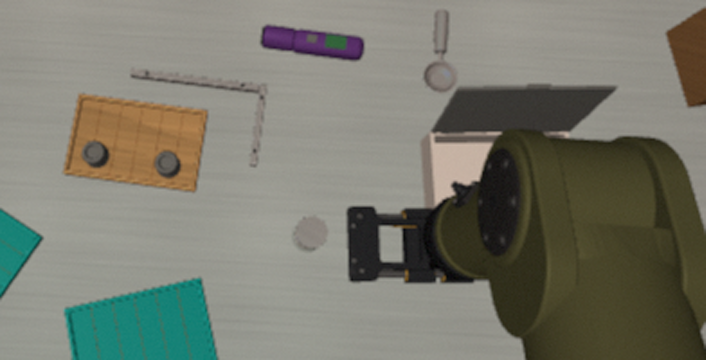

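The lid stands fully open, and the tray with its two covers, at (95,153) and (166,163) in the crop, is unchanged. Next is the first cover.

```bash
cat >> h.py <<'E'
def covers(c=None):
    c=c or env.read_camera("top"); P=cloud(c); Z=P[...,2]; h=cv2.cvtColor(c["color"],cv2.COLOR_RGB2HSV)
    m=((c["depth"]>0)&(Z>.021)&(Z<.04)&(h[...,1]<60)&(P[...,1]>.14)&(P[...,0]>.38)&(P[...,0]<.63)).astype(np.uint8)
    k,l,s,ce=cv2.connectedComponentsWithStats(m)
    return [(np.round(ray(c,*ce[i],.030),4),s[i,4]) for i in range(1,k) if s[i,4]>60]
E
python3 - <<'E'
from h import *
print(covers())
delta([.505,.253,.12],[180,0,183.1]);delta([.505,.253,.034],[180,0,183.1])
E
```

```text
[(array([0.5155, 0.3549, 0.03  ]), np.int32(127)), (array([0.5061, 0.2516, 0.03  ]), np.int32(126))]
rows [-4.27 10.41  1.7 ] [-0.   -0.   -0.04]
rows [-4.27 10.41  4.57] [-0.   -0.   -0.04]
```

```bash
python3 -m creep '[60,-4.27,10.4,1.5,0,0,0, 60,-4.27,10.4,1.5,0,0,0, 60,-4.27,10.4,1.5,0,0,0, 60,-4.27,10.4,1.5,0,0,0, 60,-4.27,10.4,1.5,0,0,0, 60,-4.27,10.4,1.5,0,0,0, 60,-4.27,10.4,1.5,0,0,0, 60,-4.27,10.4,1.5,0,0,0, 60,-4.27,10.4,3,0,0,0, 60,-4.27,10.4,3,0,0,0]' 20
python3 - <<'E'
from h import *
delta([.5055,.2523,.034],[180,0,183.1])
c=env.read_camera("wrist"); save(c,"w2.png",s=1)
E
```

```text
time_s: 5.3
tool_pos: [0.501, 0.2511, 0.076]
tool_rot: [-179.7, -0.5, -177.1]
force: [-1.9, -0.8, -1.0]
grip_width: 0.0592
grasp_force: 0.0
rows [-0.16  0.04  1.4 ] [-0.06 -0.09 -0.03]
```

View pics/w2.png

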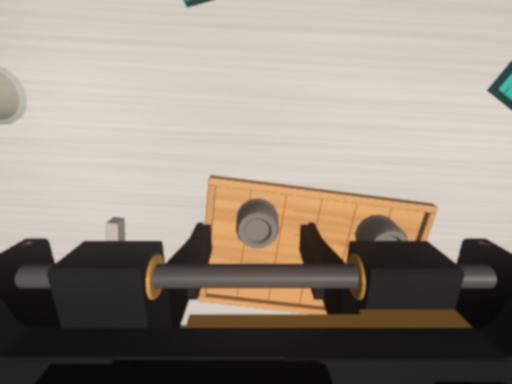

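The cover sits between the fingers at (258,223), so I descend, grip and lift.

```bash
python3 -m creep '[60,0,0,0.8,0,0,0, 60,0,0,1.5,0,0,0, 60,0,0,1.5,0,0,0, 60,0,0,1.5,0,0,0, 30,0,0,1.5,0,0,0, 30,0,0,1.5,0,0,0, 30,0,0,1.5,0,0,0, 30,0,0,1.5,0,0,0, 30,0,0,0.5,0,0,0, 30,0,0,-1,0,0,0, 30,0,0,-3,0,0,0, 30,0,0,-3,0,0,0]' 20
python3 - <<'E'
from h import *
a=np.radians(3.1); C=np.array([.509,-.205])
for y in(-.045,.045):
  q=C+[-y*np.sin(a),y*np.cos(a)]; q[0]-=.003; print(y,q)
  delta([*q,.16],[180,0,183.1])
E
```

```text
time_s: 6.55
tool_pos: [0.5071, 0.2563, 0.1781]
tool_rot: [179.7, 0.5, -177.0]
force: [0.2, -0.2, 0.3]
grip_width: 0.0355
grasp_force: 20.0
-0.045 [ 0.50843355 -0.24993415]
rows [  0.85 -16.86   0.51] [ 0.05  0.09 -0.01]
0.045 [ 0.50356645 -0.16006585]
rows [  0.85 -13.86   0.52] [ 0.05  0.09 -0.01]
```

```bash
python3 -m creep '[30,0.8,-16.9,0.4,0,0,0, 30,0.8,-16.9,0.4,0,0,0, 30,0.8,-16.9,0.4,0,0,0, 30,0.8,-16.9,0.4,0,0,0, 30,0.8,-16.9,0.4,0,0,0, 30,0.8,-16.9,0.4,0,0,0, 30,0.8,-16.9,0.4,0,0,0, 30,0.8,-16.9,0.4,0,0,0, 30,0.8,-16.9,0.4,0,0,0, 30,0.8,-16.9,0.4,0,0,0, 30,0.8,-16.9,0.4,0,0,0, 30,0.8,-16.9,0.4,0,0,0]'
python3 - <<'E'
from h import *
delta([.5075,-.25,.039],[180,0,183.1])
E
```

```text
time_s: 7.75
tool_pos: [0.5056, -0.2552, 0.1589]
tool_rot: [-180.0, -0.1, -177.3]
force: [0.4, 0.9, -0.6]
grip_width: 0.0354
grasp_force: 20.0
rows [-0.07  0.17  4.  ] [-0.01 -0.01 -0.06]
```

```bash
python3 -m creep '[30,0,0,1,0,0,0, 30,0,0,2,0,0,0, 30,0,0,3,0,0,0, 30,0,0,3.6,0,0,0, 30,0,0,3.9,0,0,0, 30,0,0,4.0,0,0,0, 30,0,0,4.0,0,0,0]'; python3 -m creep '[60,0,0,0,0,0,0, 60,0,0,0,0,0,0, 60,0,0,0,0,0,0, 60,0,0,0,0,0,0, 60,0,0,-1,0,0,0, 60,0,0,-2.5,0,0,0, 60,0,0,-4,0,0,0, 60,0,0,-4,0,0,0]'
python3 - <<'E'
from h import *
delta([.505,.30,.16],[180,0,183.1])
c=env.read_camera("wrist"); save(c,"w3.png",s=1)
E
```

```text
time_s: 8.45
tool_pos: [0.5073, -0.2521, 0.0397]
tool_rot: [180.0, 0.0, -176.9]
force: [-0.1, -0.1, 0.3]
grip_width: 0.0356
grasp_force: 20.0
time_s: 9.25
tool_pos: [0.5104, -0.2551, 0.1662]
tool_rot: [-179.8, 0.7, -177.0]
force: [-0.2, -0.2, -0.3]
grip_width: 0.06
grasp_force: 0.0
rows [-0.78 18.49  0.14] [-0.04  0.11 -0.02]
```

View pics/w3.png

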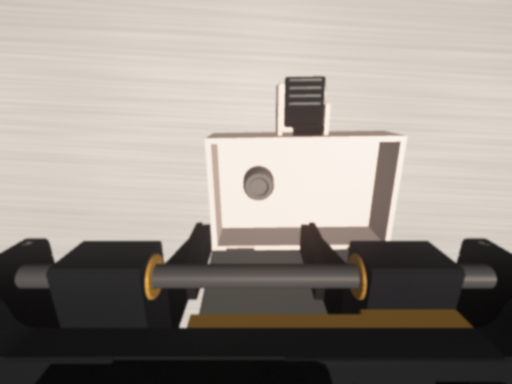

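The first cover stands upright in the case at (258,183). Now the second.

```bash
python3 -m creep '[60,-0.8,18.5,0,0,0,0, 60,-0.8,18.5,0,0,0,0, 60,-0.8,18.5,0,0,0,0, 60,-0.8,18.5,0,0,0,0, 60,-0.8,18.5,0,0,0,0, 60,-0.8,18.5,0,0,0,0, 60,-0.8,18.5,0,0,0,0, 60,-0.8,18.5,0,0,0,0, 60,-0.8,18.5,0,0,0,0, 60,-0.8,18.5,0,0,0,0, 60,-0.8,18.5,0,0,0,0, 60,-0.8,18.5,0,0,0,0]'; python3 -m creep '[60,0,0,0,0,0,0, 60,0,0,0,0,0,0]'
python3 - <<'E'
from h import *
c=env.read_camera("wrist"); save(c,"w4.png",s=1); P=cloud(c);Z=P[...,2]
m=((c["depth"]>0)&(Z>.021)&(Z<.04)&(P[...,1]>.2)&(P[...,0]<.62)).astype(np.uint8)
k,l,s,ce=cv2.connectedComponentsWithStats(m)
for i in range(1,k):
  if s[i,4]>60:print(s[i,4],ce[i],ray(c,*ce[i],.03))
delta([.5155,.355,.036],[180,0,183.1])
E
```

```text
time_s: 10.5
tool_pos: [0.498, 0.3107, 0.1575]
tool_rot: [179.8, -0.2, -176.4]
force: [-0.6, 0.5, 0.3]
grip_width: 0.0598
grasp_force: 0.0
time_s: 10.7
tool_pos: [0.5014, 0.3006, 0.1581]
tool_rot: [-179.9, -0.1, -177.1]
force: [-0.6, 0.0, 0.1]
grip_width: 0.0601
grasp_force: 0.0
746 [305.91689008 204.34316354] [0.51388305 0.35472862 0.03      ]
rows [-0.55  1.81  4.08] [-0.02 -0.01 -0.04]
```

View pics/w4.png

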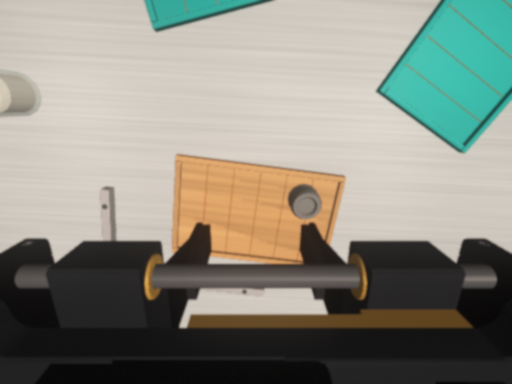

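The one remaining cover is at (306,203), and its measured position agrees with before. I grip it.

```bash
python3 -m creep '[60,-0.5,1.8,1.5,0,0,0, 60,-0.5,1.8,2.8,0,0,0, 60,-0.5,1.8,3.6,0,0,0, 60,-0.5,1.8,4.05,0,0,0, 60,-0.5,1.8,4.05,0,0,0, 30,-0.5,1.8,4.05,0,0,0, 30,-0.5,1.8,4.05,0,0,0, 30,-0.5,1.8,4.05,0,0,0, 30,-0.5,1.8,4.05,0,0,0, 30,-0.5,1.8,2.5,0,0,0, 30,-0.5,1.8,0,0,0,0, 30,-0.5,1.8,0,0,0,0]' 20
python3 - <<'E'
from h import *
delta([.505,-.165,.16],[180,0,183.1])
E
```

```text
time_s: 11.95
tool_pos: [0.5154, 0.3585, 0.1647]
tool_rot: [179.8, 0.3, -177.0]
force: [-0.5, 0.7, -0.2]
grip_width: 0.0354
grasp_force: 20.0
rows [  1.26 -17.41   0.08] [ 0.04  0.06 -0.02]
```

```bash
python3 -m creep '[30,1.2,-17.3,0,0,0,0, 30,1.2,-17.3,0,0,0,0, 30,1.2,-17.3,0,0,0,0, 30,1.2,-17.3,0,0,0,0, 30,1.2,-17.3,0,0,0,0, 30,1.2,-17.3,0,0,0,0, 30,1.2,-17.3,0,0,0,0, 30,1.2,-17.3,0,0,0,0, 30,1.2,-17.3,0,0,0,0, 30,1.2,-17.3,0,0,0,0, 30,1.2,-17.3,0,0,0,0, 30,1.2,-17.3,0,0,0,0]';  python3 -m creep '[30,0,0,0,0,0,0]'
python3 - <<'E'
from h import *
delta([.505,-.165,.039],[180,0,183.1])
E
```

```text
time_s: 13.15
tool_pos: [0.5042, -0.1675, 0.1601]
tool_rot: [-179.9, 0.1, -177.4]
force: [-0.7, 0.6, -0.2]
grip_width: 0.035
grasp_force: 20.0
time_s: 13.25
tool_pos: [0.505, -0.1625, 0.1596]
tool_rot: [179.9, 0.0, -177.0]
force: [0.4, -0.4, -0.6]
grip_width: 0.0351
grasp_force: 20.0
rows [ 0.01 -0.09  4.02] [ 0.01  0.01 -0.02]
```

```bash
python3 -m creep '[30,0,0,1,0,0,0, 30,0,0,2,0,0,0, 30,0,0,3,0,0,0, 30,0,0,3.6,0,0,0, 30,0,0,3.9,0,0,0, 30,0,0,4.0,0,0,0, 30,0,0,4.0,0,0,0]'; python3 -m creep '[60,0,0,0,0,0,0, 60,0,0,0,0,0,0, 60,0,0,0,0,0,0, 60,0,0,0,0,0,0, 60,0,0,-1,0,0,0, 60,0,0,-2.5,0,0,0, 60,0,0,-4,0,0,0, 60,0,0,-4,0,0,0]'
python3 - <<'E'
from h import *
delta([.505,-.2,.30],[180,0,183.1])
c=env.read_camera("wrist"); save(c,"w5.png",s=1)
E
```

```text
time_s: 13.95
tool_pos: [0.5056, -0.1611, 0.0401]
tool_rot: [179.9, 0.0, -176.9]
force: [-0.1, -0.2, 0.2]
grip_width: 0.0354
grasp_force: 20.0
time_s: 14.75
tool_pos: [0.509, -0.1643, 0.1659]
tool_rot: [-179.9, 0.7, -177.0]
force: [1.1, 0.1, -0.1]
grip_width: 0.0602
grasp_force: 0.0
rows [ 0.14 -1.19 -4.47] [-0.02  0.11 -0.02]
```

View pics/w5.png

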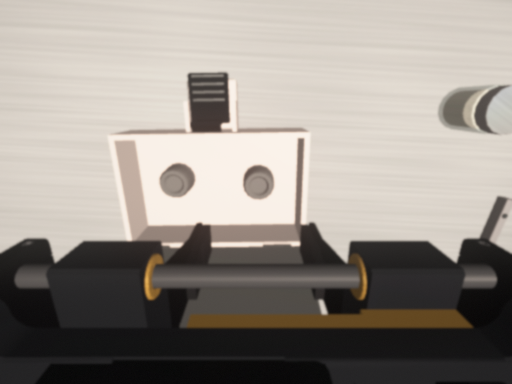

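Both covers stand upright in the case at (177,181) and (258,183). I go up and over, behind the lid, and work out the closing arc.

Run:
```python
from h import *
delta([.505,-.2,.27],[180,0,183.1]);delta([.614,-.1995,.27],[180,0,183.1]);delta([.614,-.1995,.184],[180,0,183.1])
x0,z0=105,184
for t in (100,90,80,70,60,50,40,30,20,10,5,0):
    a=np.radians(t); x=60-110*np.cos(a)+np.sin(a)+9.5; z=54+110*np.sin(a)+np.cos(a)+22
    print(t,round((x0-x)/30,2),round((z0-z)/30,2))
```

```text
rows [ 0.11 -1.21 -3.57] [-0.01  0.07 -0.02]
rows [-3.52 -1.39 -3.55] [-0.01  0.07 -0.02]
rows [-3.5  -1.38 -0.68] [-0.01  0.07 -0.02]
100 0.51 -0.01
90 1.15 -0.07
80 1.79 -0.02
70 2.41 0.14
60 2.99 0.41
50 3.51 0.77
40 3.97 1.22
30 4.34 1.74
20 4.62 2.31
10 4.79 2.93
5 4.83 3.25
0 4.85 3.57
```

```bash
python3 -m creep '[0,0,-1.2,-1.8,0,0,0, 0,0,-1.2,-3.5,0,0,0, 0,0,-1.2,-3.5,0,0,0, 0,0,-1.2,-3.5,0,0,0, 0,-1.8,-1.3,-3.5,0,0,0, 0,-3.5,-1.4,-3.5,0,0,0, 0,-3.5,-1.4,-3.5,0,0,0, 0,-3.5,-1.4,-3.5,0,0,0, 0,-3.5,-1.4,-2,0,0,0, 0,-3.5,-1.4,-0.7,0,0,0, 0,-3.5,-1.4,-0.7,0,0,0, 0,-3.5,-1.4,-0.7,0,0,0]'
python3 - <<'E'
from h import *
delta([.614,-.1995,.184],[180,0,183.1])
E
```

```text
time_s: 16.0
tool_pos: [0.6107, -0.1993, 0.1805]
tool_rot: [180.0, -0.1, -177.0]
force: [0.0, -0.1, 0.6]
grip_width: 0.0006
grasp_force: 0.0
rows [-0.11 -0.01 -0.12] [ 0.01 -0.01 -0.02]
```

```bash
python3 -m creep '[0,0.4,0,-0.1,0,0,0, 0,1.05,0,-0.15,0,0,0, 0,1.7,0,-0.1,0,0,0, 0,2.3,0,0.05,0,0,0, 0,2.9,0,0.3,0,0,0, 0,3.4,0,0.65,0,0,0, 0,3.85,0,1.1,0,0,0, 0,4.25,0,1.65,0,0,0, 0,4.5,0,2.2,0,0,0, 0,4.7,0,2.8,0,0,0, 0,4.75,0,3.0,0,0,0, 0,4.75,0,3.1,0,0,0]'
python3 - <<'E'
from h import *
c=env.read_camera("scene"); save(c,"sc2.png",(60,130,260,260),3.5)
a=np.radians(3.1); o=np.array(env.get_obs()["tool_pos"]); d=o[:2]-[.509,-.205]; print(d@[np.cos(a),np.sin(a)],d@[-np.sin(a),np.cos(a)],o[2]-.022)
E
```

```text
time_s: 17.2
tool_pos: [0.4697, -0.2074, 0.0888]
tool_rot: [-180.0, 0.1, -177.0]
force: [-2.9, -1.1, 5.9]
grip_width: 0.0005
grasp_force: 2.5
-0.0394063213746173 -0.00019230546605087176 0.06655082971517415
```

View pics/sc2.png

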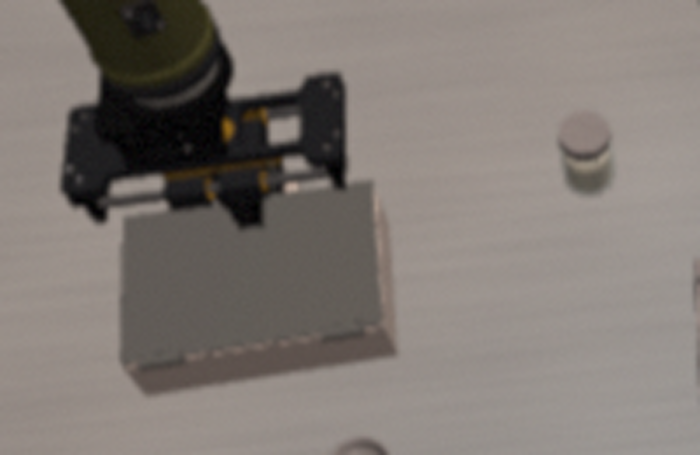

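The fingers are on the front of the lid, which is nearly shut and resting on the hook. I press on until it clicks.

```bash
python3 -m creep '[0,0,0,0.1,0,0,0, 0,0,0,0.2,0,0,0, 0,0,0,0.3,0,0,0, 0,0,0,0.4,0,0,0, 0,0,0,0.4,0,0,0]'
```

```text
time_s: 17.75
tool_pos: [0.4703, -0.2072, 0.0767]
tool_rot: [-180.0, 0.1, -177.0]
force: [-4.3, 0.8, 10.1]
grip_width: 0.0004
grasp_force: 4.7
```

```bash
python3 -m creep '[0,0,0,0.05,0,0,0, 0,0,0,0.1,0,0,0, 0,0,0,0.1,0,0,0]'; python3 -m creep '[0,0,0,-0.1,0,0,0, 0,0,0,-0.2,0,0,0, 0,0,0,-0.4,0,0,0, 0,0,0,-0.7,0,0,0, 0,0,0,-0.7,0,0,0]'
```

```text
time_s: 18.05
tool_pos: [0.4704, -0.2073, 0.0752]
tool_rot: [180.0, 0.1, -177.0]
force: [-8.9, 2.6, 21.4]
grip_width: 0.0006
grasp_force: 10.5
time_s: 18.55
tool_pos: [0.4709, -0.207, 0.0947]
tool_rot: [-180.0, 0.2, -177.0]
force: [0.3, -1.1, 0.7]
grip_width: 0.0004
grasp_force: 0.0
```

The force peaked against a hard stop, and the lid did not follow on the way up. I move towards the tray and check the lid.

```bash
python3 -m creep '[0,0,0,-2,0,0,0, 0,0,0,-3,0,0,0, 0,-1,5,-3,0,0,0, 0,-1,10,-3,0,0,0, 0,-1,13,-3,0,0,0, 0,-1,13,-3,0,0,0, 0,-1,13,-3,0,0,0, 0,-1,13,-3,0,0,0, 0,-1,13,-3,0,0,0, 0,-1,13,-3,0,0,0, 0,-1,13,-3,0,0,0, 0,-1,13,-3,0,0,0]'
cat > t.py <<'E'
from h import *
def meas(skip=False,c=None,crop=None):
    c=c or env.read_camera("top"); P=cloud(c); h=cv2.cvtColor(c["color"],cv2.COLOR_RGB2HSV)
    m=((h[...,1]>90)&(h[...,0]<25)&(c["depth"]>0)&(P[...,2]<.02)&(P[...,0]>.4)&(P[...,0]<.68)&(P[...,1]>.1)&(P[...,1]<.5)).astype(np.uint8)
    m=cv2.morphologyEx(m,cv2.MORPH_OPEN,np.ones((3,3))); v,u=np.nonzero(m)
    q=np.array([ray(c,a,b,.008)[:2]*1000 for a,b in zip(u,v)],np.float32); r=cv2.minAreaRect(q); 
    x,y=r[0]; print("tray",r,"stops frame",x*.9972-y*.0745,x*.0745+y*.9972,"home 551.3 271.4"); return c
E
python3 - <<'E'
from t import *
c=meas(); P=cloud(c); Z=P[...,2]
for s in(-.05,.0,.05):
    print("lid z front/back",[np.round(np.nanmedian(Z[int(v)-3:int(v)+4,int(u)-3:int(u)+4]),4) for u,v in (pix(c,[.509+x,-.205+s,.055]) for x in(-.05,0,.05))])
print(env.get_obs()["qpos"].round(1))
delta([.5495,.4212,.1],[180,0,265.8])
save(c,"top2.png",(120,100,512,300),1.8)
E
```

```text
time_s: 19.75
tool_pos: [0.4789, 0.185, 0.183]
tool_rot: [-180.0, -0.0, -176.8]
force: [0.2, -0.2, 0.8]
grip_width: 0.0003
grasp_force: 0.0
tray ((545.8534545898438, 371.8352966308594), (53.87153625488281, 120.06114959716797), 88.83749389648438) stops frame 516.6233353179931 411.4602401672363 home 551.3 271.4
lid z front/back [np.float64(0.0543), np.float64(0.0548), np.float64(0.0546)]
lid z front/back [np.float64(0.0548), np.float64(0.0547), np.float64(0.0548)]
lid z front/back [np.float64(0.0553), np.float64(0.0545), np.float64(0.0548)]
[-33.3   4.    9.8 107.4  -0.7  68.7  69.7]
rows [-2.76  7.79  2.76] [-1.00e-02 -1.00e-02 -1.38e+01]
```

View pics/top2.png

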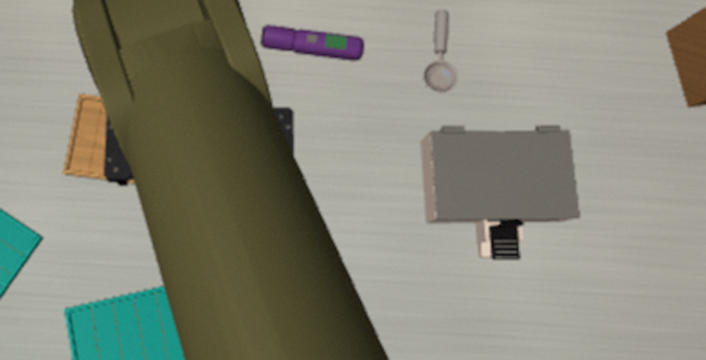

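The lid is shut and flat at 54.8 mm over its whole face, and the tray is where it was. I turn the tool so that both fingers push the tray's +y edge, going the short way for joint 7.

```bash
python3 -c "
from t import *
delta([.5495,.4212,.1],[180,0,85.8])"; python3 -m creep '[87,-2.7,7.8,1.5,0,0,16.2, 87,-2.7,7.8,1.5,0,0,16.2, 87,-2.7,7.8,1.5,0,0,16.2, 87,-2.7,7.8,1.5,0,0,16.2, 87,-2.7,7.8,1.5,0,0,16.2, 87,-2.7,7.8,1.5,0,0,16.2, 87,-2.7,7.8,1.5,0,0,16.2, 87,-2.7,7.8,1.5,0,0,16.2, 87,-2.7,7.8,1.5,0,0,16.2, 87,-2.7,7.8,1.5,0,0,16.2, 87,-2.7,7.8,1.5,0,0,16.2, 87,-2.7,7.8,1.5,0,0,16.2]'; python3 -m creep '[87,0,0,0,0,0,0, 87,0,0,0,0,0,0]'; python3 -c "
from t import *
meas();delta([.5495,.4212,.026],[180,0,85.8])"
```

```text
rows [-2.76  7.79  2.76] [-1.00e-02  1.00e-02  1.62e+01]
time_s: 21.0
tool_pos: [0.5493, 0.4196, 0.1385]
tool_rot: [179.9, 0.1, 85.4]
force: [0.4, 0.3, -0.4]
grip_width: 0.0841
grasp_force: 0.0
time_s: 21.2
tool_pos: [0.5487, 0.4206, 0.1385]
tool_rot: [180.0, 0.0, 85.8]
force: [0.3, 0.4, 0.4]
grip_width: 0.0865
grasp_force: 0.0
tray ((540.5281372070312, 301.7214050292969), (189.4867401123047, 119.77153015136719), 85.28359985351562) stops frame 516.5364137481689 341.14593131713866 home 551.3 271.4
rows [0.01 0.03 3.75] [ 0.  0. -0.]
```

```bash
python3 -m creep '[87,0,0,1.5,0,0,0, 87,0,0,3,0,0,0, 87,0,0,3.6,0,0,0, 87,0,0,3.72,0,0,0, 87,-0.2,0,3.72,0,0,0, 87,-0.4,0,3.72,0,0,0, 87,-0.7,0,3.72,0,0,0, 87,-1.0,0,3.72,0,0,0, 87,-1.3,0,3.72,0,0,0, 87,-1.6,0,3.72,0,0,0, 87,-1.9,0,3.72,0,0,0, 87,-2.1,0,3.72,0,0,0]'; python3 -m creep '[87,-0.15,0,0,0,0,0, 87,-0.3,0,0,0,0,0, 87,-0.45,0,0,0,0,0, 87,-0.6,0,0,0,0,0, 87,-0.7,0,0,0,0,0, 87,-0.75,0,0,0,0,0, 87,-0.8,0,0,0,0,0, 87,-0.8,0,0,0,0,0]';python3 -c "
from t import *
meas()"
```

```text
time_s: 22.45
tool_pos: [0.5443, 0.3612, 0.0293]
tool_rot: [179.8, -0.3, 85.8]
force: [0.4, 5.6, 4.4]
grip_width: 0.0871
grasp_force: 2.9
time_s: 23.25
tool_pos: [0.5425, 0.3377, 0.0292]
tool_rot: [179.8, -0.3, 85.9]
force: [0.2, 5.1, 3.8]
grip_width: 0.0873
grasp_force: 2.7
tray ((535.42236328125, 231.9852752685547), (187.79815673828125, 119.97247314453125), 85.77647399902344) stops frame 516.6402776565551 271.22468256225585 home 551.3 271.4
```

```bash
python3 -m creep '[87,-0.05,0,0,0,0,0, 87,-0.1,0,0,0,0,0, 87,-0.15,0,0,0,0,0, 87,-0.15,0,0,0,0,0]'; python3 -m creep '[87,-0.05,0,0,0,0,0, 87,-0.1,0,0,0,0,0,87,-0.1,0,0,0,0,0]'
```

```text
time_s: 23.7
tool_pos: [0.5421, 0.3358, 0.0293]
tool_rot: [179.8, -0.5, 85.9]
force: [2.0, 10.8, 2.3]
grip_width: 0.0867
grasp_force: 4.8
time_s: 24.0
tool_pos: [0.5417, 0.3355, 0.0295]
tool_rot: [179.7, -0.7, 86.0]
force: [1.3, 13.3, 0.7]
grip_width: 0.0871
grasp_force: 7.0
```

It is flush with the short bar, as the force rise shows. Now to the -x side.

```bash
python3 -m creep '[87,0.5,0,0,0,0,0, 87,0.5,0,-2,0,0,0, 87,0.5,0,-3.5,0,0,0, 87,0.5,0,-3.5,0,0,0]'; python3 -c "
from t import *
delta([.446,.2388,.13],[180,0,175.8])"
```

```text
time_s: 24.4
tool_pos: [0.5458, 0.3433, 0.1389]
tool_rot: [179.5, -0.3, 85.7]
force: [1.0, 0.1, 0.4]
grip_width: 0.0872
grasp_force: 0.0
rows [-3.72 -3.06  0.25] [  0.1    0.02 -15.01]
```

```bash
python3 -m creep '[87,-3.7,-3.1,0.3,0,0,-15, 87,-3.7,-3.1,0.3,0,0,-15, 87,-3.7,-3.1,0.3,0,0,-15, 87,-3.7,-3.1,0.3,0,0,-15, 87,-3.7,-3.1,0.3,0,0,-15, 87,-3.7,-3.1,0.3,0,0,-15, 87,-3.7,-3.1,0.3,0,0,-15, 87,-3.7,-3.1,0.3,0,0,-15, 87,-3.7,-3.1,0.3,0,0,-15, 87,-3.7,-3.1,0.3,0,0,-15, 87,-3.7,-3.1,0.3,0,0,-15, 87,-3.7,-3.1,0.3,0,0,-15]'; python3 -m creep '[87,0,0,0,0,0,0, 87,0,0,0,0,0,0]'; python3 -c "
from t import *
meas();delta([.446,.2388,.027],[180,0,175.8])"
```

```text
time_s: 25.6
tool_pos: [0.4408, 0.2375, 0.1222]
tool_rot: [-179.9, -0.1, 175.7]
force: [-0.6, 0.8, -0.4]
grip_width: 0.087
grasp_force: 0.0
time_s: 25.8
tool_pos: [0.441, 0.2385, 0.1226]
tool_rot: [-180.0, -0.0, 175.7]
force: [-0.0, 0.3, -0.3]
grip_width: 0.0873
grasp_force: 0.0
tray ((534.17626953125, 201.68222045898438), (130.5331268310547, 117.27311706542969), 85.71849060058594) stops frame 517.6552505523682 240.91364232177733 home 551.3 271.4
rows [-0.17  0.02  3.19] [-0.   -0.   -0.01]
```

```bash
python3 -m creep '[87,0,0,1.5,0,0,0, 87,0,0,2.6,0,0,0, 87,0,0,3.15,0,0,0, 87,0,0,3.15,0,0,0, 87,-0.3,0,3.15,0,0,0, 87,-0.6,0,3.15,0,0,0, 87,-0.8,0,3.15,0,0,0, 87,-1.0,0,3.15,0,0,0, 87,-1.2,0,3.15,0,0,0, 87,-1.4,0,3.15,0,0,0, 87,-1.6,0,3.15,0,0,0, 87,-1.8,0,3.15,0,0,0]'; python3 -m creep '[87,-0.1,0,0,0,0,0, 87,-0.2,0,0,0,0,0, 87,-0.25,0,0,0,0,0, 87,-0.3,0,0,0,0,0]';python3 -m creep '[87,-0.05,0,0,0,0,0, 87,-0.1,0,0,0,0,0, 87,-0.1,0,0,0,0,0]'
```

```text
time_s: 27.05
tool_pos: [0.4935, 0.2362, 0.0292]
tool_rot: [180.0, -0.2, 175.9]
force: [-7.6, 1.2, 6.0]
grip_width: 0.0869
grasp_force: 3.9
time_s: 27.45
tool_pos: [0.5014, 0.2356, 0.0291]
tool_rot: [180.0, -0.3, 175.9]
force: [-11.4, 1.1, 9.0]
grip_width: 0.0869
grasp_force: 5.7
time_s: 27.75
tool_pos: [0.5017, 0.2357, 0.0289]
tool_rot: [-180.0, -0.6, 175.9]
force: [-16.4, 1.1, 14.1]
grip_width: 0.0869
grasp_force: 7.9
```

It is against the long bar. I back off, go to the +y side again, and measure.

```bash
python3 -m creep '[87,0.5,0,0,0,0,0, 87,0.7,0,-2,0,0,0, 87,0.7,0,-3.3,0,0,0, 87,0.7,0,-3.3,0,0,0]'; python3 -c "
from t import *
delta([.5789,.352,.125],[180,0,85.8])"
```

```text
time_s: 28.15
tool_pos: [0.4912, 0.238, 0.1356]
tool_rot: [179.5, 0.7, 175.8]
force: [1.2, 0.1, 0.9]
grip_width: 0.087
grasp_force: 0.0
rows [-2.63  4.    0.42] [ 0.16  0.02 15.  ]
```

```bash
python3 -m creep '[87,-2.6,4,0.2,0,0,15, 87,-2.6,4,0.2,0,0,15, 87,-2.6,4,0.2,0,0,15, 87,-2.6,4,0.2,0,0,15, 87,-2.6,4,0.2,0,0,15, 87,-2.6,4,0.2,0,0,15, 87,-2.6,4,0.2,0,0,15, 87,-2.6,4,0.2,0,0,15, 87,-2.6,4,0.2,0,0,15, 87,-2.6,4,0.2,0,0,15, 87,-2.6,4,0.2,0,0,15, 87,-2.6,4,0.2,0,0,15]'; python3 -m creep '[87,0,0,0,0,0,0, 87,0,0,0,0,0,0]'; python3 -c "
from t import *
c=meas();delta([.5789,.352,.027],[180,0,85.8]);save(c,'top3.png',(150,110,330,220),4)"
```

```text
time_s: 29.35
tool_pos: [0.5733, 0.3498, 0.1218]
tool_rot: [179.9, -0.0, 85.8]
force: [-0.2, -0.3, 0.3]
grip_width: 0.087
grasp_force: 0.0
time_s: 29.55
tool_pos: [0.5728, 0.3497, 0.1215]
tool_rot: [180.0, -0.0, 85.9]
force: [0.2, -0.7, -1.1]
grip_width: 0.0868
grasp_force: 0.0
tray ((572.419921875, 228.335205078125), (189.5150604248047, 121.1236572265625), 85.65190124511719) stops frame 553.8061733154296 270.34115068359375 home 551.3 271.4
rows [0.09 0.2  3.15] [ 0.   -0.    0.01]
```

View pics/top3.png

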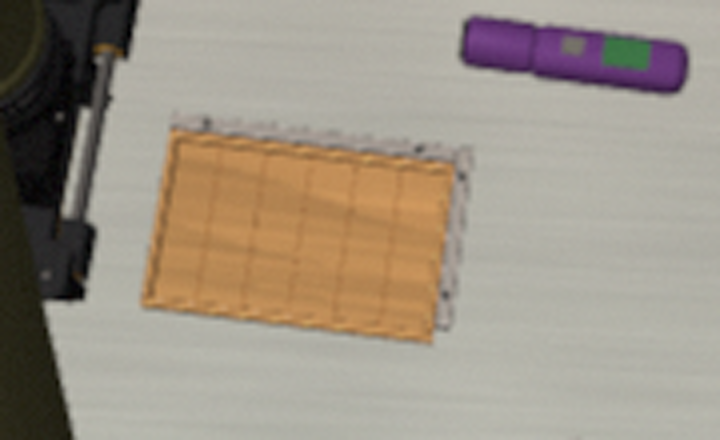

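The tray lies against both bars with no visible gap, its corner at about (455,165). One gentle confirming push in -y.

```bash
python3 -m creep '[87,0,0.2,1.5,0,0,0, 87,0,0.2,2.6,0,0,0, 87,0,0.2,3.1,0,0,0, 87,0,0.2,3.1,0,0,0, 87,-0.2,0.2,3.1,0,0,0, 87,-0.35,0.2,3.1,0,0,0, 87,-0.45,0.2,3.1,0,0,0, 87,-0.5,0.2,3.1,0,0,0, 87,-0.55,0.2,3.1,0,0,0]';python3 -m creep '[87,-0.05,0,0,0,0,0, 87,-0.1,0,0,0,0,0, 87,-0.1,0,0,0,0,0]'
```

```text
time_s: 30.5
tool_pos: [0.5782, 0.3338, 0.0296]
tool_rot: [179.9, -0.2, 85.8]
force: [1.6, 3.2, 2.0]
grip_width: 0.0873
grasp_force: 1.4
time_s: 30.8
tool_pos: [0.5778, 0.3335, 0.0296]
tool_rot: [179.8, -0.3, 85.9]
force: [1.5, 6.3, 2.2]
grip_width: 0.0869
grasp_force: 3.1
```

```bash
python3 -m creep '[87,-0.1,0,0,0,0,0, 87,-0.15,0,0,0,0,0]'; python3 -m creep '[87,0.7,0,0,0,0,0, 87,0.9,0,-2,0,0,0, 87,2,0,-4,0,0,0, 87,3.5,0,-4,0,0,0, 87,3.5,0,-4,0,0,0, 87,3.5,0,-4,0,0,0]'; python3 -c "
from t import *
c=meas(); save(c,'top4.png')"
```

```text
time_s: 31.0
tool_pos: [0.5775, 0.3329, 0.0299]
tool_rot: [179.8, -0.6, 86.0]
force: [2.9, 14.2, -1.1]
grip_width: 0.0871
grasp_force: 7.0
time_s: 31.6
tool_pos: [0.5832, 0.4332, 0.1485]
tool_rot: [-180.0, -0.1, 86.1]
force: [-0.3, -0.5, -0.7]
grip_width: 0.0869
grasp_force: 0.0
tray ((572.4156494140625, 228.4313201904297), (189.3411102294922, 121.16114044189453), 85.86372375488281) stops frame 553.7947522415161 270.4366783752441 home 551.3 271.4
```

View pics/top4.png

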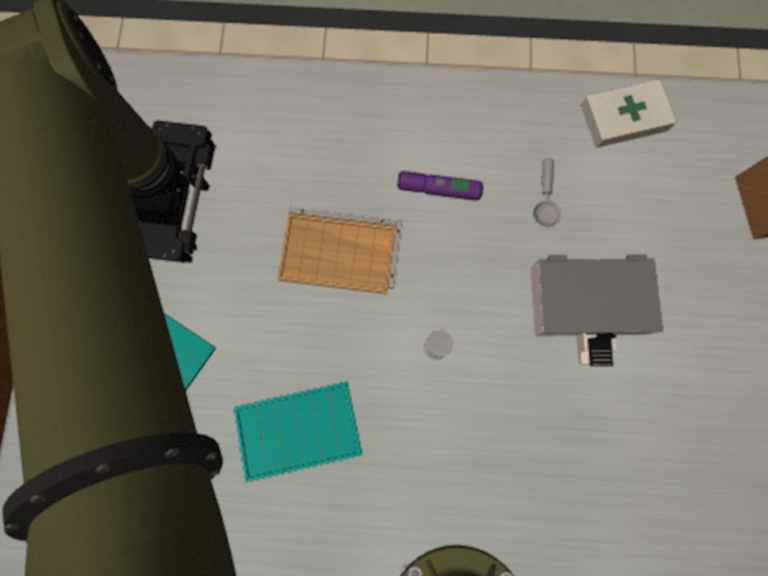

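The tray sits flush at (338,252), the lid is shut at (600,295), and the thermometer, jar and spoon have not moved. I hand in.

```bash
python3 -c "
from cell import env
print(env.sign_off())"
```

```text
the job is handed in; nothing more can be done
None
```

The job is handed in (no verdict came back): both covers are in the case, the lid is snapped shut, the emptied tray sits against both stop bars, and the thermometer, jar and spoon were left where they were.

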